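Click the wing key onto the swing clamp and clamp the blank

TASK

Take the wing key off its storage post and push it down onto the clamp's square drive, which floats sideways a little so that its place must be felt out, until the spring balls click and the key is fully home; 10 to 15 N clicks it, and never press with more than 40 N. Then, with the key, turn the drive clockwise until the red clamp arm comes gently against its stop over the aluminium blank, and let go, leaving the key upright on the drive. Do not push the clamp arm or the fixture with the gripper, and leave the blank and the other things where they are.

Things in the scene. Friction and masses are not known exactly. Their poses are not given: they have to be found in the camera images.
- key: Loose wing key, 0.22 to 0.37 kg, 80 mm tall, origin on its axis at the lower rim, z up. Below, a steel socket 43 mm across, 31 mm tall, with a square hole open downwards: 20.4 mm across, 26 mm deep, sides parallel to the key's x and y, a groove 8 to 16 mm above the rim in all four sides for the spring balls (so it fits in four directions). It starts hole-down over the storage post.
- key_wing (a point): Centre of the key's orange wing, on the key's axis, 62 mm above the rim. The wing is 52 mm long along the key's x, 14 mm thick along y and 36 mm tall (44 to 80 mm above the rim), on a neck 12 mm across: grip it across the 14 mm.
- stand: Fixed black storage plate 90 x 90 x 14 mm, origin at the centre of its underside; a round steel post 14 mm across and 22 mm tall stands on its middle, inside the key's hole (about 3 mm play all round).
- fixture: Fixed blue clamping fixture, base 124 (its x) x 84 (its y) x 25 mm, origin at the centre of its underside, z up. A sliding carrier with the clamp spindle stands 35 mm to its -x, the blank lies 27 mm to its +x between low steel strips.
- drive_mid (a point): Point of the fixture 35 mm to its -x, 64 mm above its underside, axes as the fixture: the MIDDLE of the spindle's float, at the height of its round shoulder (38 mm across) on which the key's rim rests when home. It floats along the fixture's y: the real spindle axis stands anywhere up to 10 mm to either side of this point and must be felt or seen; it takes 5 N to shift and stays put.
- clamp (a joint): Angle of the spindle (square drive with red arm), rad: 0 is swung open, arm 1.25 rad counter-clockwise from the fixture's +x; grows clockwise seen from above; 1.25 is the closed stop, arm along the fixture's +x over the blank. Stays put, 0.15 N m to turn. Drive: 19 mm square, two sides parallel to the arm, 24 mm tall above the shoulder, the top 3 mm tapered to 17.5 mm.
- ball_a (a joint): Brass spring ball, standing 2.5 mm out of the drive's side that faces as the red arm does, 11.5 mm above the shoulder. 0 is fully out, 0.0025 m pressed in flush; near 0 again once clicked into the key's groove. An unclicked key stops on the balls with its rim about 15 mm above the shoulder; 10 to 15 N pushes it past them and the last 4 mm snap home.
- ball_b (a joint): The same for the ball on the opposite side of the drive.
- blank: Loose aluminium blank 50 x 50 x 25 mm lying on the fixture, origin at the centre of its underside; the closed arm passes 3 mm above it. The red arm is 18 mm wide and 10 mm thick, its tip 56 mm from the spindle's axis.
- oil: Yellow oil bottle, 48 mm across, 110 mm tall, standing, origin at the centre of its underside. A bystander.
- brush: Small brush lying on the table. A bystander.
- vblock: Dark steel V-block 60 x 50 x 38 mm, origin at the centre of its underside. A bystander.
There are look-alikes about, which are no part of the job. Leave any purple look-alike of the key alone. There is more than one size of the fixture; the one meant has the size given above.

How it is judged:
On the way, in this order (a step that is already met when the one before it is completed fails the run):
1. the key is clicked fully home on the square drive before the arm is turned over the blank (z of key in the frame of drive_mid between -0.003 and 0.002 m and horizontal distance between key and drive_mid below 0.014 m and angle between key's own z axis and vertical below 0.08 rad and value of joint each of ball_a, ball_b below 0.0015 m), for 0.2 s.
2. the key turns the clamp arm to its closed stop (value of joint clamp above 1.15 rad), for 0.2 s.
At the end, for the whole second after the job is handed in: The released key stands upright (within 0.08 rad) and at rest on the drive, rim within 2 mm of the shoulder's height, axis within 14 mm of the float's middle, both spring balls within 1.5 mm of fully out, the clamp above 1.15 rad, the blank within 8 mm of its start (all of step 1 and value of joint clamp above 1.15 rad and linear speed of key below 0.02 m/s and distance of blank from where it was at the start of the episode below 0.008 m); the robot touches nothing.
It fails at once if the key is pressed onto the clamp with more than 45 N before it is turned (clamp below 0.45 rad), or strained with more than 150 N of contact force at any time ((contact force between key and clamp above 45 N and value of joint clamp below 0.45 rad) or contact force between key and clamp above 150 N).
It fails at once if the robot pushes the clamp arm or fixture itself (over 5 N) (contact force between any of the arm, the fingers and fixture above 5 N).
It fails at once if the blank is moved by more than 8 mm (distance of blank from where it was at the start of the episode above 0.008 m).
It fails at once if a bystander (bottle, brush or V-block) is moved by more than 20 mm (distance of any of oil, brush, vblock from where it was at the start of the episode above 0.02 m).
It fails at once if the bottle is tipped (angle between oil's own z axis and vertical above 0.3 rad).
It also fails if it takes over 64 s, if anything falls off the work surface, if the arm or the gripper's body presses on something with over 40 N, if the wrist force passes 120 N, or if a joint passes its speed limit or range.

ROBOT

A 6-joint arm with a two-finger parallel gripper is mounted at the origin on the work surface. World frame = base frame: x ahead of the robot, y to its left, z up, the work surface at z = 0. Lengths are in m, angles in rad, forces in N, time in s.
With the tool pointing down it reaches from about 0.35 to 0.975 m from the base axis. Payload 7.1 kg.
Tool frame: the origin (TCP) lies on the mounting face of the last link; the fingertips stand 182 mm ahead of it and the grasp point (between the pads) lies 163 mm ahead of it; x points along the fingers, y is the direction in which the jaws open and shut, and the axes are right-handed (so a half turn about x gives the same grasp; the last joint's range is limited). The gripper opens to 88 mm and grips with 3 to 60 N. Pads are 20 mm wide; open, the fingers measure 115 mm over their backs; the gripper's body (75 mm by 178 mm) begins 61 mm behind the grasp point.
Start: joints at [-1.205, 0.423, 1.63, -0, 1.089, -0.019], TCP at [0.235, -0.579, 0.405] pointing down, gripper open.
Joint ranges: [-3, 3], [-0.9, 2.11], [0.09, 2.58], [-1.31, 4.45], [0.11, 2.69], [-2.54, 2.54]. Speed limits (rad/s): [2.39, 2.39, 3.01, 3.14, 3.14, 3.14].

INTERFACE

Orientations are given as [roll, pitch, yaw] about the fixed x, y, z axes, in that order (R = Rz(yaw) Ry(pitch) Rx(roll)).
In Python, from station import * gives the robot as it stands. The module is installed in compiled form; this text tells all that it offers.
- The arm moves only by the tool send_rows, never from a script. Its argument "deltas" is a list of rows, each a list of 3 entries, a list of its own where there are three numbers: the opening, from 0 (shut) to 1 (fully open), then the shift along the tool's x, y, z in m, then the turn, a rotation vector about the tool's x, y, z in degrees. A call has 1 to 8 rows; each row shifts and turns the pose as measured when the row begins, along the tool's axes as they then stand; what a row does not reach is not made up. A row lasts 1/8 s, in which the tool goes at most 62.5 mm and 10.7 degrees, less where a joint would pass 70% of its speed; a pose out of reach is approached as far as the arm can. A call is refused whole if a number of a shift passes 0.0625 or a number of a turn 10.7, either way. A call with a gripper value outside its range is refused whole. The fingers move at their own pace and stop on an object; "force" is the grip in N (left out, the last holds). Time passes only in rows, so rows that do not move let the fingers close. It gives the time, the measured TCP pose, the force and the opening at its end, in the units of the state.
- get_state(): the state, without advancing time (a new reading comes with each control period).
- camera(name): name is "scene" or "top" or "wrist"; returns a dict with "img" (480x640x3 uint8, red, green, blue), "z_map" (480x640 float32, m along the optical axis (not along the pixel's ray), 0 where there is no reading), "fx", "fy", "cx", "cy" (pixels), "distortion" ([k1, k2, p1, p2, k3] as OpenCV has them; the pictures are not rectified), "camera_from_world" (4x4, takes a point from world to camera coordinates); the wrist camera has in their place "T_tool_cam" (4x4, takes a point from camera to tool coordinates, whose origin is the TCP and whose axes are the tool frame's). Camera axes: x right, y up, looking along -z (the intrinsics and any distortion apply to the point x, -y, -z); pixel columns grow to the right and rows downward; lengths in m; the calibration is good to about 2 mm. A picture is of the moment at which its call begins: read the wrist's pose just before it.
- finish_job(): hands the job in, once; it reports no verdict.
The state is a dict: "time": time; "joint_positions": joint angles; "joint_velocities": joint speeds; "tau": joint torques, N m; "tool_pos": TCP position; "ee_rot": TCP orientation; "contact_force": force on the tool from outside, world axes, zero at the start; "wrist_torque": the same for the moment, N m; "opening": opening from 0.0 (shut) to 1.0 (fully open).
Only numpy, scipy, OpenCV 4.12 (cv2) and the standard library are available. Lean on these libraries where they do the work, as an engineer would, in place of code of your own. Each camera call takes 0.05 s, during which the arm holds its last target.

## Working session

There is one attempt and no reset: what is moved stays moved. The work goes in short steps, Python scripts to look and compute and a tool call to move; the robot and the scene stay as the last step left them, time stands still between calls to the robot, and variables do not carry over. Pictures are saved under pics/ and viewed, and the job is handed in when it is done.

Besides the shell and the picture viewer there is one more tool, called as name(argument=value, ...) on one line, values as JSON. send_rows: Moves the arm, as the interface text tells. Its arguments: {"type":"object","properties":{"deltas":{"type":"array"},"force":{"type":"number"}},"required":["deltas"]}

```bash
mkdir -p pics
cat > h.py <<'E'
from station import *
import numpy as np, cv2
from scipy.spatial.transform import Rotation as R
def save(n,im): cv2.imwrite('pics/'+n+'.png',cv2.cvtColor(im,cv2.COLOR_RGB2BGR))
def cam_w(name):
    s=get_state(); c=camera(name)
    if name=='wrist':
        T=np.eye(4); T[:3,:3]=R.from_euler('xyz',s['ee_rot']).as_matrix(); T[:3,3]=s['tool_pos']
        c['wfc']=T@np.array(c['T_tool_cam'])
    else: c['wfc']=np.linalg.inv(np.array(c['camera_from_world']))
    return c
def K(c): return np.array([[c['fx'],0,c['cx']],[0,c['fy'],c['cy']],[0,0,1.]])
def pts(c,uv,z=None):
    uv=np.asarray(uv,float).reshape(-1,2)
    n=cv2.undistortPoints(uv[:,None],K(c),np.array(c['distortion'],float))[:,0]
    if z is None: z=c['z_map'][uv[:,1].astype(int),uv[:,0].astype(int)]
    z=np.broadcast_to(z,len(uv))
    p=np.c_[n[:,0]*z,-n[:,1]*z,-z]
    return p@c['wfc'][:3,:3].T+c['wfc'][:3,3]
def cloud(c):
    v,u=np.mgrid[0:480,0:640]; uv=np.c_[u.ravel(),v.ravel()]
    return pts(c,uv).reshape(480,640,3)
def proj(c,P):
    P=np.asarray(P,float).reshape(-1,3); w=np.linalg.inv(c['wfc']); q=P@w[:3,:3].T+w[:3,3]
    q=q*[1,-1,-1]
    return cv2.projectPoints(q,np.zeros(3),np.zeros(3),K(c),np.array(c['distortion'],float))[0][:,0]
E
python3 - <<'E'
from h import *
print(get_state())
for n in ['scene','top','wrist']:
    c=cam_w(n); save(n+'0',c['img']); print(n,c['fx'],c['cx'],c['cy'],c['distortion'],c['wfc'].round(3).tolist(), (c['z_map']==0).mean())
E
```

```text
{'time': 0.0, 'joint_positions': array([-1.20502041e+00,  4.23844065e-01,  1.63066596e+00, -2.23136396e-05,
        1.08857894e+00, -1.89413780e-02]), 'joint_velocities': array([ 7.15912884e-06, -1.76877478e-04,  1.08972071e-03,  1.68795199e-03,
       -9.48649473e-04, -4.21255362e-04]), 'tau': array([-2.13492662e-03, -5.44621933e+01, -2.73670954e+01,  6.41915970e-02,
        2.27677077e-02, -1.62180290e-04]), 'tool_pos': array([ 0.23452077, -0.57904386,  0.40390891]), 'ee_rot': array([-1.57653694,  1.56929988,  1.94978337]), 'contact_force': array([ 0.51057239,  0.03302182, -0.571091  ]), 'wrist_torque': array([ 0.0274045 , -0.02015502, -0.0137705 ]), 'opening': 1.0017080212213294}
scene 560.5617227897906 317.48921083626004 238.10728332725398 [-0.05486254  0.          0.          0.          0.        ] [[0.393, -0.68, 0.62, 1.288], [0.92, 0.289, -0.266, -0.282], [0.002, 0.674, 0.739, 0.967], [0.0, 0.0, 0.0, 1.0]] 0.00392578125
top 479.3177575359936 326.6587794904477 235.31495815100638 [-0.07827481  0.          0.          0.          0.        ] [[-0.023, 0.998, -0.056, 0.478], [-1.0, -0.024, -0.011, 0.019], [-0.012, 0.055, 0.998, 1.045], [0.0, 0.0, 0.0, 1.0]] 0.00396484375
wrist 430.9548160854201 322.916464220087 247.8583518171444 [0.01273746 0.         0.         0.         0.        ] [[0.375, 0.889, 0.262, 0.305], [-0.927, 0.36, 0.104, -0.55], [-0.002, -0.282, 0.959, 0.384], [0.0, 0.0, 0.0, 1.0]] 0.0038541666666666668
```

View pics/scene0.png

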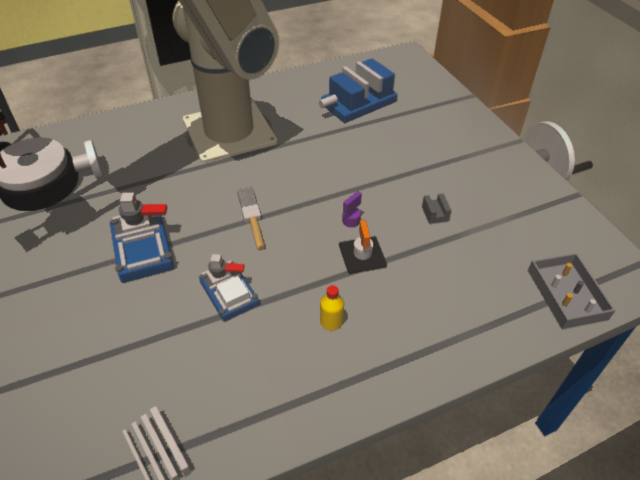

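View pics/top0.png

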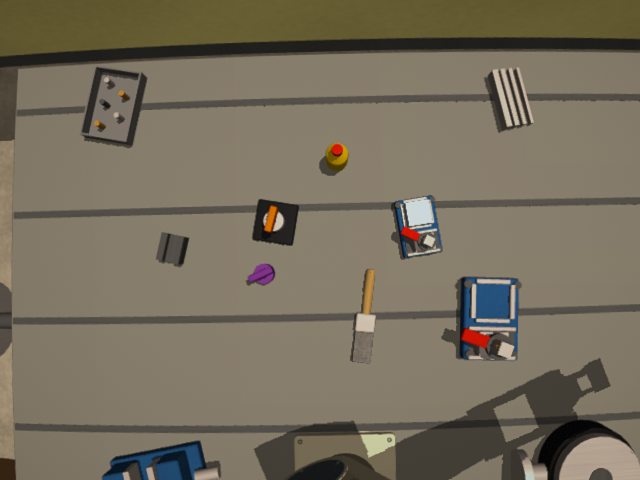

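View pics/wrist0.png

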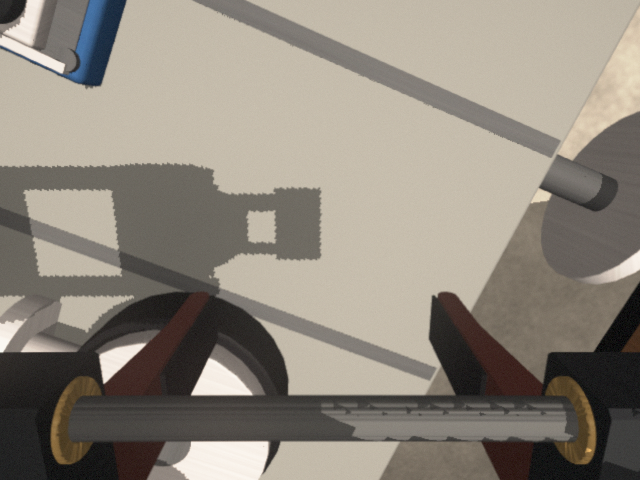

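The key candidates in the top picture are the orange key on the black stand at (272,220) and the purple look-alike at (263,274). The fixture candidates are the small one with a blank at (418,228) and the large one without a blank at (490,318). I'll measure both fixtures.

Run:
```python
from h import *
c=cam_w('top'); np.savez('top.npz',**{k:np.array(c[k]) for k in c}); P=cloud(c)
im=c['img']; hsv=cv2.cvtColor(im,cv2.COLOR_RGB2HSV)
def rep(name,m):
    q=P[m]; print(name,m.sum(),'xyz med',np.median(q,0).round(4),'zrange',np.percentile(q[:,2],[2,50,98]).round(4))
    r=cv2.minAreaRect((q[:,:2]*1000).astype(np.float32)); print('  rect',np.round(r[0],1),np.round(r[1],1),round(r[2],1))
H,S,V=hsv[...,0],hsv[...,1],hsv[...,2]
def box(u0,u1,v0,v1):
    m=np.zeros((480,640),bool); m[v0:v1,u0:u1]=1; return m
or_=(H>5)&(H<18)&(S>180)
rep('wing',or_&box(250,300,195,250)&(P[...,2]>.06))
rep('stand',box(240,310,190,255)&(P[...,2]>.009)&(P[...,2]<.02))
for n,b in [('fixS',box(385,450,185,265)),('fixL',box(450,530,265,370))]:
    bl=(H>100)&(H<125)&(S>150)
    rep(n+' all',b&(P[...,2]>.012)&(P[...,2]<.03))
    rep(n+' blue',b&bl)
    rep(n+' red',b&((H<4)|(H>175))&(S>180)&(P[...,2]>.03))
    rep(n+' top',b&(P[...,2]>.075))
big=np.hstack([cv2.resize(im[185:265,240:320],(400,400),interpolation=2),cv2.resize(im[185:265,380:460],(400,400),interpolation=2)])
save('crop0',big)
```

```text
wing 205 xyz med [0.5665 0.1406 0.092 ] zrange [0.072  0.092  0.0958]
  rect [520.4  95.2] [168.3  48.6] 45.0
stand 1240 xyz med [0.5638 0.1358 0.0127] zrange [0.0094 0.0127 0.0169]
  rect [567.4 141.8] [89.9 89.8] 79.7
fixS all 1024 xyz med [ 0.5454 -0.1559  0.0244] zrange [0.0171 0.0244 0.0298]
  rect [ 550.2 -167.5] [124.3  85.6] 8.3
fixS blue 273 xyz med [ 0.5514 -0.1327  0.0229] zrange [0.0171 0.0229 0.0277]
  rect [539.5 -90.9] [118.5 234.9] 8.7
fixS red 152 xyz med [ 0.5333 -0.1421  0.0613] zrange [0.0575 0.0613 0.0652]
  rect [ 533. -142.] [36.5 17.8] 66.2
fixS top 135 xyz med [ 0.5133 -0.1721  0.0864] zrange [0.0769 0.0864 1.0447]
  rect [503.8 -83.3] [ 23.5 208.8] 7.8
fixL all 288 xyz med [ 0.3744 -0.2565  0.0258] zrange [0.0125 0.0258 0.0299]
  rect [ 350.6 -312.1] [119.1 176.2] 87.3
fixL blue 1818 xyz med [ 0.3793 -0.3059  0.0334] zrange [0.0171 0.0334 0.0376]
  rect [ 367.1 -171.6] [403.6 175.8] 83.3
fixL red 346 xyz med [ 0.3201 -0.2607  0.0869] zrange [0.0766 0.0869 0.091 ]
  rect [ 385.1 -133.6] [355.3  30.1] 63.4
fixL top 987 xyz med [ 0.312  -0.295   0.0889] zrange [0.0793 0.0889 1.0447]
  rect [ 381.1 -154.8] [396.9  53.7] 63.0
```

View pics/crop0.png

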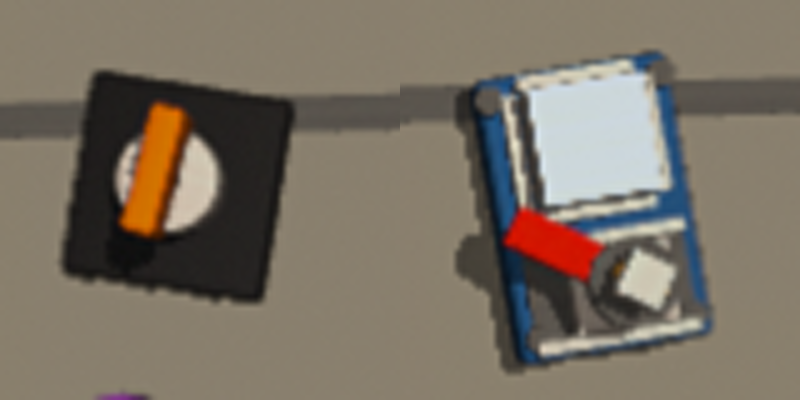

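```bash
cat >> h.py <<'E'
def pose():
    s=get_state(); T=np.eye(4); T[:3,:3]=R.from_euler('xyz',s['ee_rot']).as_matrix(); T[:3,3]=s['tool_pos']; return T
def down(yaw_y):  # tool x down, tool y at heading yaw_y
    y=np.array([np.cos(yaw_y),np.sin(yaw_y),0]); x=np.array([0,0,-1.]); return np.c_[x,y,np.cross(x,y)]
def go(T,p,Rt):
    d=T[:3,:3].T@(np.asarray(p)-T[:3,3]); r=R.from_matrix(T[:3,:3].T@Rt).as_rotvec(degrees=True)
    print('shift mm',(d*1000).round(1),'rot deg',r.round(2)); return d,r
E
python3 - <<'E'
from h import *
T=pose(); print(T.round(3)); print('tool y heading deg',np.degrees(np.arctan2(T[1,1],T[0,1])))
d=dict(np.load('top.npz')); P=cloud(d); im=d['img']; hsv=cv2.cvtColor(im,cv2.COLOR_RGB2HSV); H,S=hsv[...,0],hsv[...,1]
def pr(n,m):
    q=P[m][:,:2].astype(np.float32)*1000; r=cv2.minAreaRect(q); print(n,len(q),np.round(r[0],1),np.round(r[1],1),round(r[2],1)); 
    qc=q-q.mean(0); u,s,v=np.linalg.svd(qc,full_matrices=False); print('  mean',q.mean(0).round(1),'pca heading',np.degrees(np.arctan2(v[0,1],v[0,0])).round(1),'z',P[m][:,2].mean().round(4))
b=np.zeros((480,640),bool); b[190:255,250:300]=1
pr('wingtop',b&(H>5)&(H<18)&(S>150)&(P[...,2]>.085)&(P[...,2]<.11))
b[:]=0; b[190:265,385:450]=1
pr('red',b&((H<4)|(H>175))&(S>150)&(P[...,2]>.055)&(P[...,2]<.07))
pr('sqtop',b&(P[...,2]>.084)&(P[...,2]<.1))
pr('blank',b&(P[...,2]>.045)&(P[...,2]<.055)&(P[...,0]>.54)&(S<80))
E
```

```text
[[-0.     0.375 -0.927  0.235]
 [ 0.001 -0.927 -0.375 -0.579]
 [-1.    -0.001 -0.     0.404]
 [ 0.     0.     0.     1.   ]]
tool y heading deg -67.95199710363343
wingtop 179 [567.7 141.5] [13.6 51.5] 74.4
  mean [567.3 141.2] pca heading 164.4 z 0.0922
red 158 [ 532.6 -142.8] [38.3 18. ] 66.0
  mean [ 532.7 -142.3] pca heading -115.9 z 0.0613
sqtop 78 [ 515.8 -175.9] [18.1 18.2] 65.4
  mean [ 515.7 -175.7] pca heading -155.7 z 0.0866
blank 565 [ 577.1 -163.3] [50.4 51.1] 8.1
  mean [ 577.  -163.6] pca heading -147.1 z 0.0486
```

```bash
cat >> h.py <<'E'
def plan(p,hdg,n,op):
    """straight rows to TCP p with tool y heading hdg (deg), from the present pose; print rounded rows"""
    T=pose(); h0=np.degrees(np.arctan2(T[1,1],T[0,1])); d=(hdg-h0+180)%360-180
    p0=T[:3,3].copy(); cur=p0.copy()
    for i in range(n):
        Rt=T[:3,:3] if i==0 else down(np.radians(h0+d*i/n))
        goal=p0+(np.array(p)-p0)*(i+1)/n
        s=np.round(Rt.T@(goal-cur),4); cur=cur+Rt@s
        r=round(-d/n,2)
        print([op,s.round(4).tolist(),[r,0,0]])
    rr=R.from_matrix(T[:3,:3].T@down(np.radians(h0))).as_rotvec(degrees=True); print('turn',d,'tilt err',rr.round(2))
def now():
    T=pose(); s=get_state(); print('t',round(s['time'],2),'p',T[:3,3].round(4),'hdg',np.degrees(np.arctan2(T[1,1],T[0,1])).round(2),'xdown',T[:3,0].round(4),'F',s['contact_force'].round(2),'M',s['wrist_torque'].round(2),'op',round(s['opening'],3),'q',s['joint_positions'].round(2))
E
python3 -c "
from h import *
plan([.515,-.175,.37],65.5,13,1)"
```

```text
[1, [0.0027, -0.0207, -0.0317], [np.float64(-10.27), 0, 0]]
[1, [0.0026, -0.0148, -0.0348], [np.float64(-10.27), 0, 0]]
[1, [0.0026, -0.0083, -0.0369], [np.float64(-10.27), 0, 0]]
[1, [0.0026, -0.0015, -0.0378], [np.float64(-10.27), 0, 0]]
[1, [0.0027, 0.0051, -0.0375], [np.float64(-10.27), 0, 0]]
[1, [0.0026, 0.0118, -0.036], [np.float64(-10.27), 0, 0]]
[1, [0.0026, 0.018, -0.0332], [np.float64(-10.27), 0, 0]]
[1, [0.0027, 0.0237, -0.0296], [np.float64(-10.27), 0, 0]]
[1, [0.0026, 0.0285, -0.0248], [np.float64(-10.27), 0, 0]]
[1, [0.0026, 0.0325, -0.0194], [np.float64(-10.27), 0, 0]]
[1, [0.0027, 0.0354, -0.0133], [np.float64(-10.27), 0, 0]]
[1, [0.0026, 0.0373, -0.0067], [np.float64(-10.27), 0, 0]]
[1, [0.0026, 0.0378, -0.0001], [np.float64(-10.27), 0, 0]]
turn 133.4519971036334 tilt err [-0.   -0.    0.05]
```

send_rows(deltas=[[1,[0.003,-0.021,-0.032],[-10.3,0,0]],[1,[0.003,-0.015,-0.035],[-10.3,0,0]],[1,[0.003,-0.008,-0.037],[-10.3,0,0]],[1,[0.003,-0.002,-0.038],[-10.3,0,0]],[1,[0.003,0.005,-0.038],[-10.3,0,0]],[1,[0.003,0.012,-0.036],[-10.3,0,0]],[1,[0.003,0.018,-0.033],[-10.3,0,0]],[1,[0.003,0.024,-0.03],[-10.3,0,0]]])

```text
time: 1.2
tool_pos: [0.4061, -0.3196, 0.3788]
ee_rot: [-3.013, 1.57, 1.993]
contact_force: [-0.3, 0.6, 0.2]
opening: 0.998
```

```bash
python3 -c "
from h import *
now();plan([.515,-.175,.37],65.5,8,1)"
```

```text
t 1.2 p [ 0.4061 -0.3196  0.3788] hdg 16.83 xdown [-3.e-04  6.e-04 -1.e+00] F [-0.32  0.62  0.24] M [-0.03 -0.13  0.01] op 0.998 q [-0.69  0.3   1.89  0.    0.95 -0.98]
[1, [0.0011, 0.0183, -0.0134], [np.float64(-6.08), 0, 0]]
[1, [0.0011, 0.0195, -0.0113], [np.float64(-6.08), 0, 0]]
[1, [0.0011, 0.0207, -0.0092], [np.float64(-6.08), 0, 0]]
[1, [0.0011, 0.0216, -0.007], [np.float64(-6.08), 0, 0]]
[1, [0.0011, 0.0221, -0.0046], [np.float64(-6.08), 0, 0]]
[1, [0.0011, 0.0225, -0.0023], [np.float64(-6.08), 0, 0]]
[1, [0.0011, 0.0227, 0.0001], [np.float64(-6.08), 0, 0]]
[1, [0.0011, 0.0225, 0.0025], [np.float64(-6.08), 0, 0]]
turn 48.670412122949074 tilt err [-0.   -0.04  0.  ]
```

send_rows(deltas=[[1,[0.001,0.018,-0.013],[-6.1,0,0]],[1,[0.001,0.02,-0.011],[-6.1,0,0]],[1,[0.001,0.021,-0.009],[-6.1,0,0]],[1,[0.001,0.022,-0.007],[-6.1,0,0]],[1,[0.001,0.023,-0.005],[-6.1,0,0]],[1,[0.001,0.023,-0.002],[-6.1,0,0]],[1,[0.001,0.023,0],[-6.1,0,0]],[1,[0.001,0.023,0.003],[-6.1,0,0]]])

```text
time: 2.2
tool_pos: [0.5189, -0.1652, 0.3699]
ee_rot: [2.817, 1.569, 2.424]
contact_force: [-0.7, 0.6, -0.6]
opening: 1.0
```

send_rows(deltas=[[1,[0,0,0],[0,0,0]]])

```text
time: 2.33
tool_pos: [0.5194, -0.1643, 0.3697]
ee_rot: [2.823, 1.568, 2.431]
contact_force: [-1.0, 0.1, -0.1]
opening: 0.998
```

Run:
```python
from h import *
now(); c=cam_w('wrist'); np.savez('w1.npz',**{k:np.array(c[k]) for k in c}); save('w1',c['img'])
```

```text
t 2.33 p [ 0.5194 -0.1643  0.3697] hdg 67.56 xdown [-0.0018  0.0015 -1.    ] F [-1.03  0.08 -0.05] M [-0.02 -0.13 -0.01] op 0.998 q [-0.33  0.35  1.84  0.    0.96 -1.51]
```

View pics/w1.png

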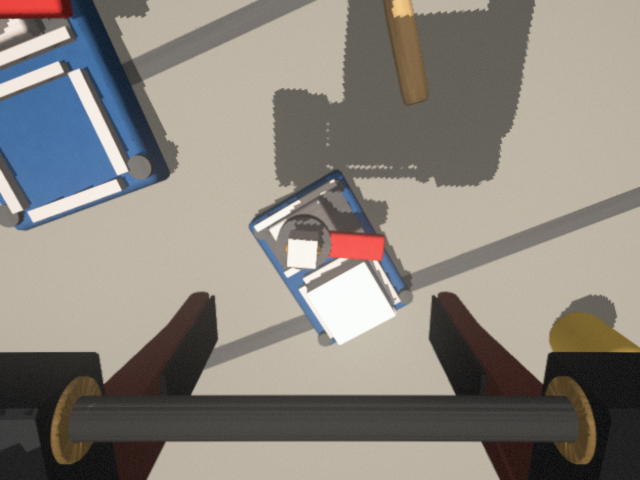

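The wrist view shows the right fixture: drive square top at (303,250), red arm to (380,247), blank at (350,303). Measuring now.

Run:
```python
from h import *
d=dict(np.load('w1.npz')); P=cloud(d); im=d['img']; hsv=cv2.cvtColor(im,cv2.COLOR_RGB2HSV); H,S,V=hsv[...,0],hsv[...,1],hsv[...,2]
def pr(n,m):
    q=P[m][:,:2].astype(np.float32)*1000; r=cv2.minAreaRect(q); print(n,len(q),np.round(r[0],1),np.round(r[1],1),round(r[2],1),'mean',q.mean(0).round(1),'z',P[m][:,2].mean().round(4))
b=np.zeros((480,640),bool); b[165:350,240:420]=1
Z=P[...,2]
pr('red',b&((H<4)|(H>175))&(S>150)&(Z>.055)&(Z<.07))
pr('sqtop',b&(Z>.084)&(Z<.1))
pr('blank',b&(Z>.045)&(Z<.055)&(S<60)&(V>200)&(P[...,0]>.54))
pr('base',b&(Z>.012)&(Z<.03))
```

```text
red 1249 [ 532.4 -144.7] [36.9 17.8] 62.7 mean [ 531.9 -144.3] z 0.0627
sqtop 853 [ 515.5 -177.6] [19.  18.7] 63.1 mean [ 515.1 -177.3] z 0.0875
blank 3995 [ 576.8 -165.4] [50.6 50.3] 7.8 mean [ 575.9 -165.1] z 0.0497
base 5299 [ 549.  -169.1] [123.1  87. ] 7.7 mean [ 533.9 -166.9] z 0.0252
```

```bash
python3 -c "
from h import *
plan([.5677,.1405,.35],74.4,7,1)"
```

```text
[1, [0.0029, 0.043, -0.0103], [np.float64(-0.99), 0, 0]]
[1, [0.0028, 0.0431, -0.0095], [np.float64(-0.99), 0, 0]]
[1, [0.0028, 0.0433, -0.0088], [np.float64(-0.99), 0, 0]]
[1, [0.0028, 0.0434, -0.0081], [np.float64(-0.99), 0, 0]]
[1, [0.0028, 0.0436, -0.0073], [np.float64(-0.99), 0, 0]]
[1, [0.0028, 0.0436, -0.0065], [np.float64(-0.99), 0, 0]]
[1, [0.0028, 0.0438, -0.0058], [np.float64(-0.99), 0, 0]]
turn 6.942683335022849 tilt err [ 0.   -0.15 -0.03]
```

send_rows(deltas=[[1,[0.003,0.043,-0.01],[-1,0,0]],[1,[0.003,0.043,-0.01],[-1,0,0]],[1,[0.003,0.043,-0.009],[-1,0,0]],[1,[0.003,0.043,-0.008],[-1,0,0]],[1,[0.003,0.044,-0.007],[-1,0,0]],[1,[0.003,0.044,-0.006],[-1,0,0]],[1,[0.002,0.044,-0.006],[-1,0,0]],[1,[0,0,0],[0,0,0]]])

```text
time: 3.38
tool_pos: [0.5702, 0.141, 0.3495]
ee_rot: [-2.444, 1.569, -2.736]
contact_force: [-1.4, -0.2, 0.2]
opening: 0.995
```

Run:
```python
from h import *
now(); c=cam_w('wrist'); np.savez('w2.npz',**{k:np.array(c[k]) for k in c}); save('w2',c['img'])
d=c; P=cloud(d); im=d['img']; hsv=cv2.cvtColor(im,cv2.COLOR_RGB2HSV); H,S,V=hsv[...,0],hsv[...,1],hsv[...,2]
Z=P[...,2]
def pr(n,m):
    q=P[m][:,:2].astype(np.float32)*1000; r=cv2.minAreaRect(q); print(n,len(q),np.round(r[0],1),np.round(r[1],1),round(r[2],1),'mean',q.mean(0).round(1),'z',P[m][:,2].mean().round(4))
near=(np.hypot(P[...,0]-.5677,P[...,1]-.1415)<.07)
pr('wingtop',near&(H>4)&(H<20)&(S>150)&(Z>.09)&(Z<.1))
pr('collar',near&(Z>.04)&(Z<.05)&(S<80))
pr('stand',near&(Z>.01)&(Z<.018))
```

```text
t 3.38 p [0.5702 0.141  0.3495] hdg 73.23 xdown [-1.9e-03 -8.0e-04 -1.0e+00] F [-1.44 -0.23  0.21] M [ 0.04 -0.13  0.01] op 0.995 q [ 0.22  0.44  1.76 -0.    0.95 -1.06]
wingtop 1847 [566.6 139.6] [13.  51.2] 73.6 mean [565.8 139.9] z 0.0935
collar 1524 [566.2 139.8] [41.9 39.4] 70.6 mean [566.4 140.3] z 0.0447
stand 9892 [567.  139.6] [89.8 89.9] 79.8 mean [560.8 141.5] z 0.0136
```

View pics/w2.png

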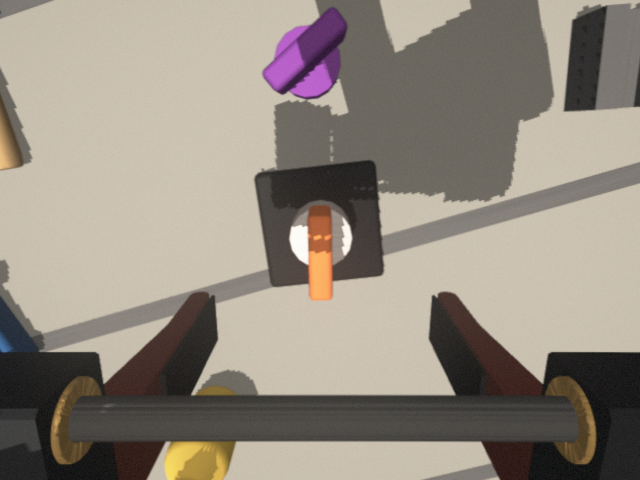

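The picture shows the orange wing at (320,250) over the black stand, centred between the fingers; the purple look-alike is apart at (305,55). Key axis ≈ (0.5665, 0.1397), wing top 0.0935 (expected 0.094). Descending.

```bash
python3 -c "
from h import *
plan([.5665,.1397,.239],73.6,4,.5)
T=pose();go(T,[.5665,.1397,.239],down(np.radians(73.6)))"
```

```text
[0.5, [0.0276, -0.0002, -0.0008], [np.float64(-0.1), 0, 0]]
[0.5, [0.0276, -0.0003, -0.0008], [np.float64(-0.1), 0, 0]]
[0.5, [0.0276, -0.0002, -0.0008], [np.float64(-0.1), 0, 0]]
[0.5, [0.0276, -0.0003, -0.0008], [np.float64(-0.1), 0, 0]]
turn 0.4183556657403642 tilt err [-0.   -0.12  0.12]
shift mm [110.4  -0.8  -3. ] rot deg [-0.42 -0.12  0.12]
```

send_rows(deltas=[[0.6,[0.028,0,-0.001],[-0.2,-0.1,0.1]],[0.6,[0.028,0,-0.001],[-0.2,0,0]],[0.6,[0.028,-0.0005,-0.001],[0,0,0]],[0.6,[0.025,-0.0003,0],[0,0,0]],[0.6,[0,0,0],[0,0,0]]], force=25)

```text
time: 4.05
tool_pos: [0.5661, 0.1305, 0.2389]
ee_rot: [-1.467, 1.569, -1.767]
contact_force: [-0.5, 0.4, -1.1]
opening: 0.603
```

Run:
```python
from h import *
now();T=pose();go(T,[.5665,.1397,.239],down(np.radians(73.6)))
```

```text
t 4.05 p [0.5661 0.1305 0.2389] hdg 72.83 xdown [-4.0e-04 -2.1e-03 -1.0e+00] F [-0.54  0.4  -1.1 ] M [ 0.03 -0.18 -0.01] op 0.603 q [ 0.21  0.59  1.82 -0.    0.73 -1.06]
shift mm [-0.2  8.9 -2.3] rot deg [-0.77  0.01  0.12]
```

send_rows(deltas=[[0.6,[0,0,0],[0,0,0]]])

```text
time: 4.18
tool_pos: [0.5664, 0.1294, 0.2397]
ee_rot: [-1.167, 1.569, -1.468]
contact_force: [-0.3, 0.1, 1.2]
opening: 0.598
```

Run:
```python
from h import *
now();T=pose();go(T,[.5665,.1397,.239],down(np.radians(73.6)))
c=cam_w('wrist'); save('w3',c['img'])
P=cloud(c); im=c['img']; hsv=cv2.cvtColor(im,cv2.COLOR_RGB2HSV); H,S,V=hsv[...,0],hsv[...,1],hsv[...,2]
Z=P[...,2];m=(H>4)&(H<20)&(S>150)&(Z>.088)&(Z<.1)&(np.hypot(P[...,0]-.5665,P[...,1]-.14)<.05)
q=P[m][:,:2].astype(np.float32)*1000; print(cv2.minAreaRect(q),len(q),P[m].mean(0))
```

```text
t 4.17 p [0.5664 0.1294 0.2397] hdg 72.73 xdown [ 2.0e-04 -2.1e-03 -1.0e+00] F [-0.25  0.11  1.17] M [ 0.07 -0.09 -0.05] op 0.598 q [ 0.2   0.59  1.82 -0.    0.73 -1.06]
shift mm [ 0.6  9.8 -3. ] rot deg [-0.87  0.05  0.11]
((561.0718383789062, 141.2659912109375), (13.300312042236328, 40.01339340209961), 74.12338256835938) 4428 [0.55923534 0.1417653  0.09336354]
```

View pics/w3.png

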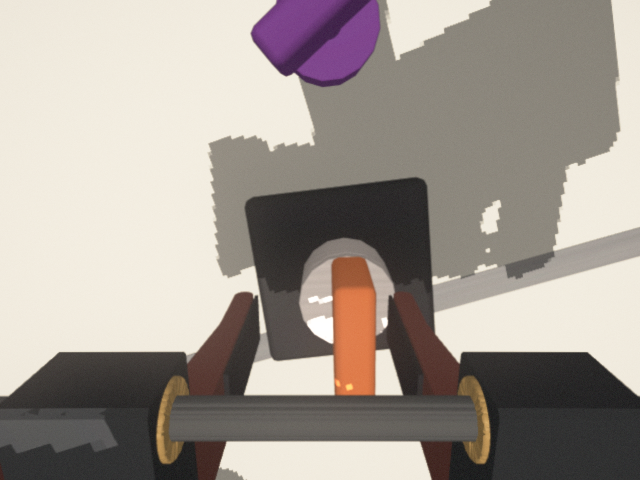

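The arm drifts about 1 mm per row towards -y (wing at column 355 instead of the middle at 322). I'll correct for that.

send_rows(deltas=[[0.6,[0,0.005,-0.0015],[-0.4,0,0]],[0.6,[0,0.004,-0.001],[-0.3,0,0]],[0.6,[0,0.003,-0.0005],[-0.2,0,0]],[0.6,[0,0.001,0],[0,0,0]]])

```text
time: 4.72
tool_pos: [0.5681, 0.144, 0.2424]
ee_rot: [0.035, 1.566, -0.249]
contact_force: [-0.4, 0.4, -0.4]
opening: 0.6
```

Run:
```python
from h import *
now();T=pose();go(T,[.5665,.1397,.239],down(np.radians(73.6)))
```

```text
t 4.72 p [0.5681 0.144  0.2424] hdg 73.71 xdown [ 0.0046 -0.0012 -1.    ] F [-0.39  0.44 -0.35] M [ 0.03 -0.1   0.05] op 0.6 q [ 0.23  0.59  1.81 -0.    0.74 -1.06]
shift mm [ 3.4 -4.6 -0.4] rot deg [ 0.11  0.27 -0.01]
```

send_rows(deltas=[[0.6,[0.001,-0.002,0],[0,0.2,0]]])

```text
time: 4.85
tool_pos: [0.5676, 0.1423, 0.2415]
ee_rot: [0.266, 1.569, -0.018]
contact_force: [0.3, 0.9, 0.4]
opening: 0.603
```

send_rows(deltas=[[0.6,[0,0,0],[0,0,0]]])

```text
time: 4.97
tool_pos: [0.5675, 0.1422, 0.2413]
ee_rot: [0.147, 1.57, -0.137]
contact_force: [0.1, 0.2, 0.1]
opening: 0.602
```

send_rows(deltas=[[0.6,[0,0,0],[0,0,0]]])

```text
time: 5.1
tool_pos: [0.5674, 0.1421, 0.2412]
ee_rot: [-0.058, 1.57, -0.342]
contact_force: [0.0, -0.4, 1.0]
opening: 0.597
```

Run:
```python
from h import *
now();T=pose();go(T,[.5665,.1397,.239],down(np.radians(73.6)))
```

```text
t 5.1 p [0.5674 0.1421 0.2412] hdg 73.73 xdown [ 7.e-04 -2.e-04 -1.e+00] F [ 0.02 -0.39  1.02] M [ 0.01 -0.13 -0.01] op 0.597 q [ 0.23  0.59  1.81 -0.    0.74 -1.06]
shift mm [ 2.2 -2.5 -0.2] rot deg [0.13 0.04 0.  ]
```

send_rows(deltas=[[0.6,[0.002,-0.0025,0],[0,0,0]],[0.6,[0,0,0],[0,0,0]]])

```text
time: 5.35
tool_pos: [0.5666, 0.1393, 0.239]
ee_rot: [-0.423, 1.57, -0.707]
contact_force: [-0.6, 0.6, -1.0]
opening: 0.595
```

Run:
```python
from h import *
now();T=pose();go(T,[.5665,.1397,.239],down(np.radians(73.6)))
c=cam_w('wrist'); save('w4',c['img'])
```

```text
t 5.35 p [0.5666 0.1393 0.239 ] hdg 73.72 xdown [ 4.e-04 -3.e-04 -1.e+00] F [-0.59  0.59 -1.02] M [ 0.04 -0.1   0.01] op 0.595 q [ 0.22  0.6   1.81 -0.    0.73 -1.07]
shift mm [-0.   0.3 -0.2] rot deg [0.12 0.03 0.01]
```

View pics/w4.png

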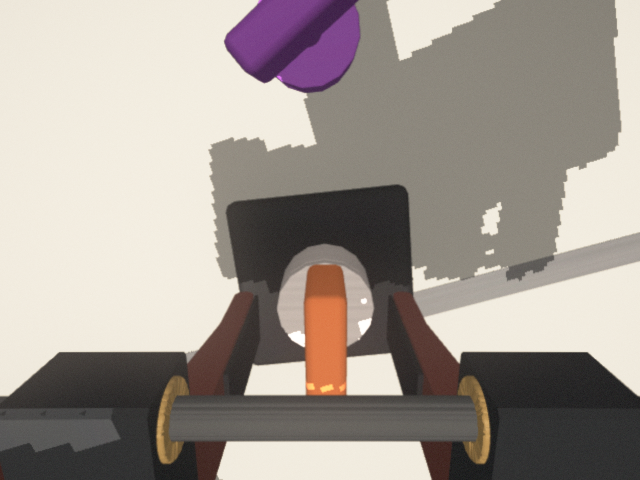

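The wing at (325,330) is centred between the fingers; closing.

send_rows(deltas=[[0,[0,0,0],[0,0,0]],[0,[0,0,0],[0,0,0]],[0,[0,0,0],[0,0,0]],[0,[0,0,0],[0,0,0]],[0,[0,0,0],[0,0,0]]], force=50)

```text
time: 6.02
tool_pos: [0.5668, 0.1395, 0.2391]
ee_rot: [0.157, 1.57, -0.127]
contact_force: [0.7, -0.8, -1.2]
opening: 0.158
```

Run:
```python
from h import *
now()
```

```text
t 6.03 p [0.5668 0.1395 0.2391] hdg 73.72 xdown [ 9.e-04 -1.e-04 -1.e+00] F [ 0.72 -0.8  -1.18] M [ 0.04 -0.2  -0.  ] op 0.158 q [ 0.22  0.6   1.81 -0.    0.73 -1.07]
```

send_rows(deltas=[[0,[-0.015,0,0],[0,0,0]],[0,[-0.025,0,0],[0,0,0]],[0,[-0.03,0,0],[0,0,0]],[0,[-0.03,0,0],[0,0,0]],[0,[-0.015,0,0],[0,0,0]],[0,[0,0,0],[0,0,0]],[0,[0,0,0],[0,0,0]]])

```text
time: 6.9
tool_pos: [0.5652, 0.1392, 0.3586]
ee_rot: [-2.515, 1.567, -2.799]
contact_force: [0.4, 0.2, -3.6]
opening: 0.158
```

Run:
```python
from h import *
now(); plan([.515,-.177,.365],62.9,8,0)
c=cam_w('wrist'); save('w5',c['img'])
c=cam_w('scene'); save('s5',cv2.resize(c['img'][150:350,250:450],(600,600)))
```

```text
t 6.9 p [0.5652 0.1392 0.3586] hdg 73.72 xdown [-0.0031 -0.0011 -1.    ] F [ 0.45  0.21 -3.58] M [ 0.06 -0.15  0.  ] op 0.158 q [ 0.22  0.42  1.76 -0.    0.97 -1.07]
[0, [-0.0007, -0.0397, 0.005], [np.float64(1.35), 0, 0]]
[0, [-0.0008, -0.0396, 0.006], [np.float64(1.35), 0, 0]]
[0, [-0.0008, -0.0394, 0.007], [np.float64(1.35), 0, 0]]
[0, [-0.0008, -0.0392, 0.0078], [np.float64(1.35), 0, 0]]
[0, [-0.0008, -0.0391, 0.0088], [np.float64(1.35), 0, 0]]
[0, [-0.0008, -0.0388, 0.0097], [np.float64(1.35), 0, 0]]
[0, [-0.0008, -0.0386, 0.0106], [np.float64(1.35), 0, 0]]
[0, [-0.0008, -0.0383, 0.0115], [np.float64(1.35), 0, 0]]
turn -10.82212333843367 tilt err [-0.   -0.15  0.11]
```

View pics/w5.png

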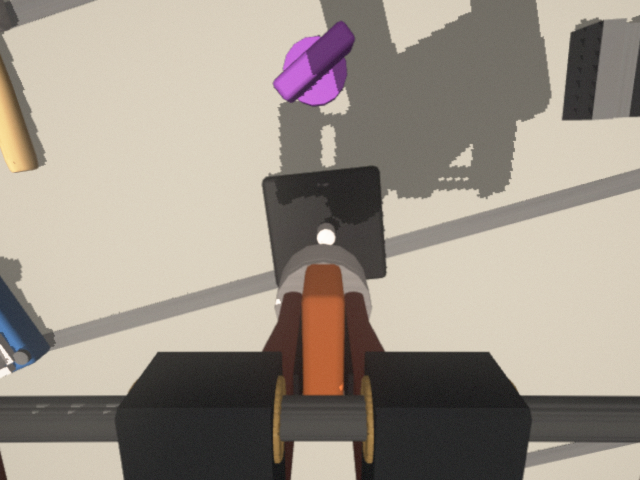

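View pics/s5.png

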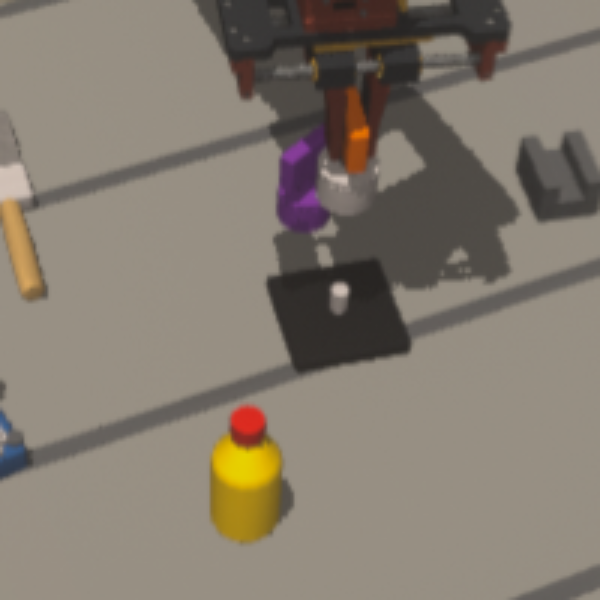

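The key is lifted off (the post is bare at (326,235)) and held with the wing at (323,330). Checking where the key sits in the tool frame.

Run:
```python
from h import *
c=cam_w('wrist'); P=cloud(c); T=pose(); Ti=np.linalg.inv(T)
Q=P@Ti[:3,:3].T+Ti[:3,3]
im=c['img']; hsv=cv2.cvtColor(im,cv2.COLOR_RGB2HSV); H,S,V=hsv[...,0],hsv[...,1],hsv[...,2]
m=(H>4)&(H<20)&(S>150)&(Q[...,0]>.1)&(Q[...,0]<.19)
q=Q[m]; print(len(q),'x hist',np.histogram(q[:,0],10))
t=q[abs(q[:,0]-.145)<.004]; print('top: y',np.percentile(t[:,1],[1,50,99]).round(4),'z',np.percentile(t[:,2],[0.5,1,50,99]).round(4),'x',np.median(t[:,0]))
for z0 in np.arange(-.026,.0,.005):
    s=t[abs(t[:,2]-z0)<.0025]
    if len(s): print(z0.round(3),len(s),s[:,1].min().round(4),s[:,1].max().round(4))
# collar
m=(S<60)&(Q[...,0]>.185)&(Q[...,0]<.235)&(abs(Q[...,2])<.03)&(abs(Q[...,1])<.03)
q=Q[m]; print(len(q)); 
for x0 in [.192,.195,.2,.205,.215]:
    s=q[abs(q[:,0]-x0)<.0015]
    if len(s): print(x0,len(s),'y',s[:,1].min().round(4),s[:,1].max().round(4),'z',s[:,2].min().round(4),s[:,2].max().round(4))
```

```text
5191 x hist (array([   4,    2,    0,    0,    0, 3700,  750,  293,  249,  193]), array([0.10131279, 0.10888039, 0.11644799, 0.1240156 , 0.1315832 ,
       0.1391508 , 0.1467184 , 0.15428601, 0.16185361, 0.16942121,
       0.17698882]))
top: y [-0.007  -0.0002  0.0064] z [-0.0256 -0.0255 -0.0091  0.0096] x 0.14552609735471933
-0.026 363 -0.0066 0.0059
-0.021 632 -0.007 0.0066
-0.016 602 -0.0071 0.0063
-0.011 591 -0.0071 0.0067
-0.006 557 -0.0072 0.0065
-0.001 547 -0.0073 0.0065
2660
0.192 114 y -0.0207 0.0198 z -0.0211 0.0038
0.195 1216 y -0.0218 0.021 z -0.0217 0.0058
0.2 195 y -0.0204 0.0191 z -0.0213 -0.0075
0.205 160 y -0.0199 0.0193 z -0.0214 -0.0083
0.215 128 y -0.0204 0.0191 z -0.0213 -0.0078
```

send_rows(deltas=[[0,[-0.001,-0.03,0.005],[1.3,0.1,0]],[0,[-0.001,-0.04,0.006],[1.3,0,0]],[0,[-0.001,-0.04,0.007],[1.3,0,0]],[0,[-0.001,-0.04,0.008],[1.3,0,0]],[0,[-0.001,-0.04,0.009],[1.3,0,0]],[0,[-0.001,-0.04,0.01],[1.3,0,0]],[0,[-0.001,-0.038,0.01],[1.3,0,0]],[0,[0,-0.025,0.01],[1.3,0,0]]])

```text
time: 8.05
tool_pos: [0.52, -0.1651, 0.3593]
ee_rot: [-2.698, 1.555, 3.118]
contact_force: [0.6, 0.7, -3.3]
opening: 0.157
```

send_rows(deltas=[[0,[0,0,0],[0,0,0]],[0,[0,0,0],[0,0,0]],[0,[0,0,0],[0,0,0]]])

```text
time: 8.43
tool_pos: [0.5195, -0.1655, 0.3576]
ee_rot: [-2.768, 1.552, 3.046]
contact_force: [-0.6, 0.9, -3.2]
opening: 0.157
```

```bash
cat > meas.py <<'E'
from h import *
import sys
now(); T=pose(); c=cam_w('wrist'); P=cloud(c); save(sys.argv[1],c['img'])
im=c['img']; hsv=cv2.cvtColor(im,cv2.COLOR_RGB2HSV); H,S,V=hsv[...,0],hsv[...,1],hsv[...,2]; Z=P[...,2]
near=np.hypot(P[...,0]-.545,P[...,1]+.169)<.08
def pr(n,m):
    if m.sum()<20: print(n,'few'); return
    q=P[m][:,:2].astype(np.float32)*1000; r=cv2.minAreaRect(q); print(n,len(q),np.round(r[0],1),np.round(r[1],1),round(r[2],1),'mean',q.mean(0).round(1),'z',P[m][:,2].mean().round(4))
pr('red',near&((H<4)|(H>175))&(S>150)&(Z>.055)&(Z<.07))
pr('sqtop',near&(Z>.084)&(Z<.095)&(S<60))
pr('blank',near&(Z>.045)&(Z<.055)&(S<60)&(P[...,0]>.54))
pr('base',near&(Z>.012)&(Z<.03))
go(T,[.5153,-.1775,.330],down(np.radians(63)))
E
python3 meas.py w6
```

```text
t 8.43 p [ 0.5195 -0.1655  0.3576] hdg 63.14 xdown [-0.0184  0.0018 -0.9998] F [-0.56  0.93 -3.24] M [ 0.03 -0.13 -0.03] op 0.157 q [-0.33  0.37  1.84 -0.01  0.95 -1.43]
red 1024 [ 532.  -144.5] [37.7 17.4] 62.7 mean [ 532.8 -140.2] z 0.0626
sqtop 27 [ 504.1 -180.5] [2.6 5. ] 5.6 mean [ 504.4 -180.5] z 0.0862
blank 1612 [ 574.5 -153.3] [50.6 26. ] 7.7 mean [ 578.7 -149.7] z 0.0496
base 4146 [ 549.4 -168.3] [124.9  84.4] 9.1 mean [ 524.2 -154.5] z 0.025
shift mm [ 27.7 -12.5   2.1] rot deg [ 0.14 -0.99  0.39]
```

View pics/w6.png

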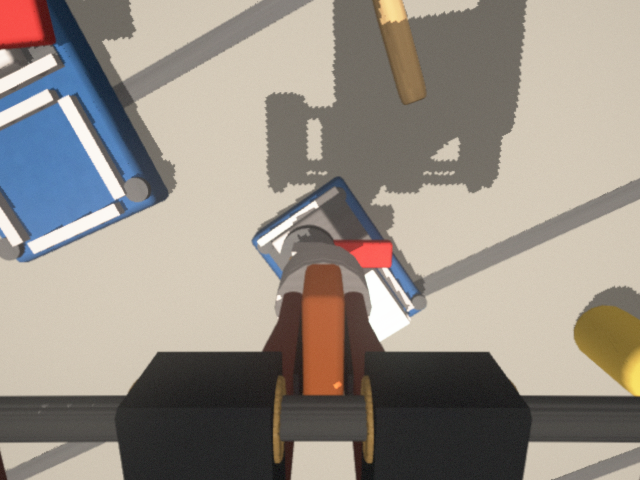

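send_rows(deltas=[[0,[0,-0.004,0],[0.1,-0.5,0.2]],[0,[0.01,-0.004,0.001],[0,-0.5,0.2]],[0,[0.01,-0.004,0.001],[0,0,0]],[0,[0,0,0],[0,0,0]],[0,[0,0,0],[0,0,0]]])

```text
time: 9.1
tool_pos: [0.5156, -0.1765, 0.3358]
ee_rot: [0.948, 1.57, 0.48]
contact_force: [0.1, -0.3, -3.5]
opening: 0.156
```

```bash
python3 meas.py w7
```

```text
t 9.1 p [ 0.5156 -0.1765  0.3358] hdg 63.16 xdown [ 7.e-04  4.e-04 -1.e+00] F [ 0.13 -0.26 -3.51] M [ 0.01 -0.13 -0.02] op 0.156 q [-0.35  0.4   1.86  0.    0.88 -1.45]
red 1550 [ 532.  -144.4] [38.1 17.8] 63.3 mean [ 531.8 -143.5] z 0.0626
sqtop few
blank 3037 [ 575.4 -157.7] [50.9 35.7] 7.7 mean [ 576.6 -154.8] z 0.0496
base 4661 [ 549.1 -168.4] [124.2  84.2] 9.0 mean [ 522.6 -154.6] z 0.025
shift mm [ 5.8 -1.   0.2] rot deg [ 0.16  0.03 -0.04]
```

send_rows(deltas=[[0,[0.01,-0.001,0],[0,0,0]],[0,[0.008,0,0],[0,0,0]],[0,[0,0,0],[0,0,0]]])

```text
time: 9.52
tool_pos: [0.5151, -0.1773, 0.3167]
ee_rot: [0.729, 1.57, 0.261]
contact_force: [-1.2, -0.3, -3.7]
opening: 0.158
```

```bash
python3 -c "
from h import *
now();go(pose(),[.5153,-.1775,.315],down(np.radians(63)))
c=cam_w('wrist'); save('w8',c['img']); c=cam_w('scene'); save('s8',cv2.resize(c['img'][210:330,180:300],(600,600),interpolation=2))"
```

```text
t 9.53 p [ 0.5151 -0.1773  0.3167] hdg 63.17 xdown [ 1.e-03  3.e-04 -1.e+00] F [-1.23 -0.32 -3.72] M [ 0.03 -0.17  0.03] op 0.158 q [-0.35  0.43  1.87  0.    0.84 -1.46]
shift mm [ 1.7 -0.1  0.2] rot deg [ 0.17  0.04 -0.04]
```

View pics/s8.png

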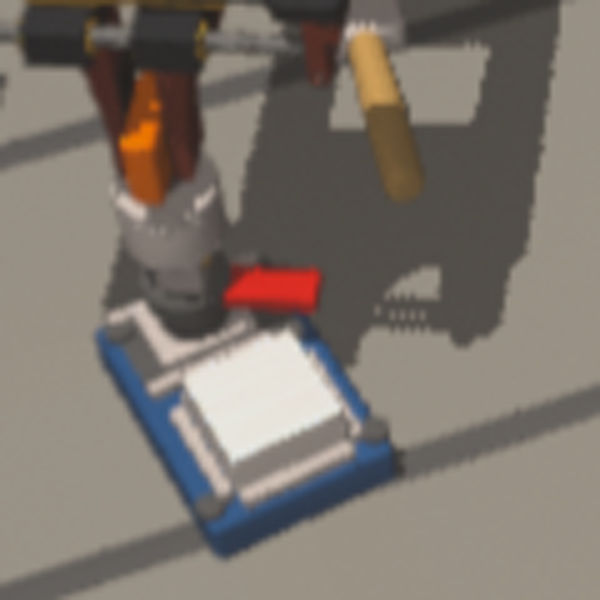

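The key hangs right above the drive, with the drive's body at (190,270) in line with it. Lowering in small steps and watching the force.

send_rows(deltas=[[0,[0.003,0,0],[0.1,0,0]],[0,[0.002,0,0],[0,0,0]]])

```text
time: 9.88
tool_pos: [0.5156, -0.1774, 0.3125]
ee_rot: [0.298, 1.568, -0.172]
contact_force: [-0.2, 0.9, -3.4]
opening: 0.16
```

send_rows(deltas=[[0,[0.002,0,0],[0,0,0]],[0,[0.002,0,0],[0,0,0]]])

```text
time: 10.12
tool_pos: [0.5157, -0.1774, 0.3084]
ee_rot: [0.29, 1.568, -0.18]
contact_force: [-0.3, -0.1, -2.9]
opening: 0.158
```

```bash
python3 -c "
from h import *
now()"
```

```text
t 10.12 p [ 0.5157 -0.1774  0.3084] hdg 63.07 xdown [ 3.2e-03 -6.0e-04 -1.0e+00] F [-0.34 -0.11 -2.89] M [ 0.   -0.11  0.01] op 0.158 q [-0.35  0.44  1.87  0.    0.82 -1.45]
```

send_rows(deltas=[[0,[0.002,0,0],[0,-0.1,0]],[0,[0.001,0,0],[0,0,0]]])

```text
time: 10.38
tool_pos: [0.5155, -0.1774, 0.305]
ee_rot: [0.196, 1.566, -0.274]
contact_force: [0.0, 1.0, -3.0]
opening: 0.159
```

send_rows(deltas=[[0,[0.0015,0,0],[0,0,0]]])

```text
time: 10.5
tool_pos: [0.5155, -0.1773, 0.3035]
ee_rot: [0.212, 1.566, -0.258]
contact_force: [-1.2, 0.6, -0.5]
opening: 0.155
```

send_rows(deltas=[[0,[0.0015,0,0],[0,0,0]]])

```text
time: 10.62
tool_pos: [0.5157, -0.1773, 0.3024]
ee_rot: [0.263, 1.566, -0.207]
contact_force: [-2.8, 2.5, 8.6]
opening: 0.158
```

```bash
python3 -c "
from h import *
now()"
```

```text
t 10.62 p [ 0.5157 -0.1773  0.3024] hdg 63.06 xdown [ 0.0046 -0.001  -1.    ] F [-2.79  2.51  8.64] M [0.56 0.45 0.01] op 0.158 q [-0.35  0.45  1.88  0.    0.81 -1.45]
```

Contact at TCP 0.3035, i.e. rim 15 mm above the shoulder, just where the balls should stop it. Pressing on gently.

send_rows(deltas=[[0,[0.001,0,0],[0,0.25,-0.1]]])

```text
time: 10.75
tool_pos: [0.5162, -0.1773, 0.3022]
ee_rot: [0.02, 1.569, -0.45]
contact_force: [-0.7, 2.5, 6.1]
opening: 0.156
```

```bash
python3 -c "
from h import *
now()"
```

```text
t 10.75 p [ 0.5162 -0.1773  0.3022] hdg 63.05 xdown [ 1.6e-03 -8.0e-04 -1.0e+00] F [-0.67  2.48  6.12] M [ 0.45 -0.1   0.04] op 0.156 q [-0.35  0.45  1.88 -0.    0.81 -1.45]
```

send_rows(deltas=[[0,[0.0018,0,0],[0,0.1,0]]])

```text
time: 10.88
tool_pos: [0.5166, -0.1774, 0.3017]
ee_rot: [0.265, 1.57, -0.205]
contact_force: [-4.4, 2.1, 13.0]
opening: 0.159
```

```bash
python3 -c "
from h import *
now()"
```

```text
t 10.88 p [ 0.5166 -0.1774  0.3017] hdg 63.06 xdown [ 1.1e-03 -2.0e-04 -1.0e+00] F [-4.4   2.14 13.03] M [ 0.48  0.87 -0.04] op 0.159 q [-0.35  0.45  1.87  0.    0.81 -1.45]
```

send_rows(deltas=[[0,[0.0018,-0.0003,-0.0008],[0,0.1,0]]])

```text
time: 11.0
tool_pos: [0.5163, -0.1774, 0.3011]
ee_rot: [0.423, 1.569, -0.047]
contact_force: [-1.9, 0.3, 7.3]
opening: 0.158
```

```bash
python3 -c "
from h import *
now()"
```

```text
t 11.0 p [ 0.5163 -0.1774  0.3011] hdg 63.06 xdown [ 1.5e-03 -1.0e-04 -1.0e+00] F [-1.92  0.25  7.34] M [0.26 0.11 0.02] op 0.158 q [-0.35  0.45  1.88  0.    0.81 -1.45]
```

send_rows(deltas=[[0,[0.0022,-0.0002,-0.0008],[0,0.1,0]]])

```text
time: 11.12
tool_pos: [0.516, -0.1774, 0.3]
ee_rot: [0.455, 1.569, -0.015]
contact_force: [0.8, 0.4, 0.7]
opening: 0.157
```

```bash
python3 -c "
from h import *
now()"
```

```text
t 11.12 p [ 0.516  -0.1774  0.3   ] hdg 63.06 xdown [ 0.0023 -0.     -1.    ] F [0.75 0.39 0.72] M [ 0.06 -0.24 -0.  ] op 0.157 q [-0.35  0.46  1.88  0.    0.81 -1.45]
```

send_rows(deltas=[[0,[0.0025,-0.0002,-0.0008],[0,0.1,0]],[0,[0.0022,0,-0.0005],[0,0.1,0]]])

```text
time: 11.38
tool_pos: [0.5157, -0.1773, 0.2961]
ee_rot: [0.589, 1.568, 0.119]
contact_force: [0.9, -0.0, 2.8]
opening: 0.157
```

```bash
python3 -c "
from h import *
now()"
```

```text
t 11.38 p [ 0.5157 -0.1773  0.2961] hdg 63.06 xdown [ 2.6e-03  3.0e-04 -1.0e+00] F [ 0.85 -0.03  2.79] M [-0.05 -0.25 -0.03] op 0.157 q [-0.35  0.46  1.88  0.    0.8  -1.45]
```

send_rows(deltas=[[0,[0.0025,0,-0.0004],[0,0.2,0]],[0,[0.002,0,-0.0003],[0,0,0]]])

```text
time: 11.62
tool_pos: [0.5153, -0.1771, 0.291]
ee_rot: [2.034, 1.569, 1.564]
contact_force: [1.8, -1.1, -2.1]
opening: 0.155
```

```bash
python3 -c "
from h import *
now()"
```

```text
t 11.62 p [ 0.5153 -0.1771  0.291 ] hdg 63.06 xdown [ 0.      0.0016 -1.    ] F [ 1.81 -1.11 -2.13] M [-0.15 -0.42  0.01] op 0.155 q [-0.35  0.47  1.88  0.    0.79 -1.46]
```

send_rows(deltas=[[0,[0.0015,0,0],[0,0,0]]])

```text
time: 11.75
tool_pos: [0.5152, -0.1771, 0.289]
ee_rot: [2.209, 1.569, 1.739]
contact_force: [1.2, -0.5, 6.1]
opening: 0.158
```

send_rows(deltas=[[0,[0.0015,0,0],[0,0,0]]])

```text
time: 11.88
tool_pos: [0.5155, -0.1772, 0.2888]
ee_rot: [2.095, 1.569, 1.625]
contact_force: [-6.0, 2.2, 29.6]
opening: 0.157
```

```bash
python3 -c "
from h import *
now(); c=cam_w('scene'); save('s9',cv2.resize(c['img'][210:330,180:300],(600,600),interpolation=2))"
```

```text
t 11.88 p [ 0.5155 -0.1772  0.2888] hdg 63.07 xdown [-1.0e-04  1.5e-03 -1.0e+00] F [-6.02  2.25 29.62] M [ 0.48  1.18 -0.  ] op 0.157 q [-0.35  0.47  1.88  0.    0.79 -1.46]
```

View pics/s9.png

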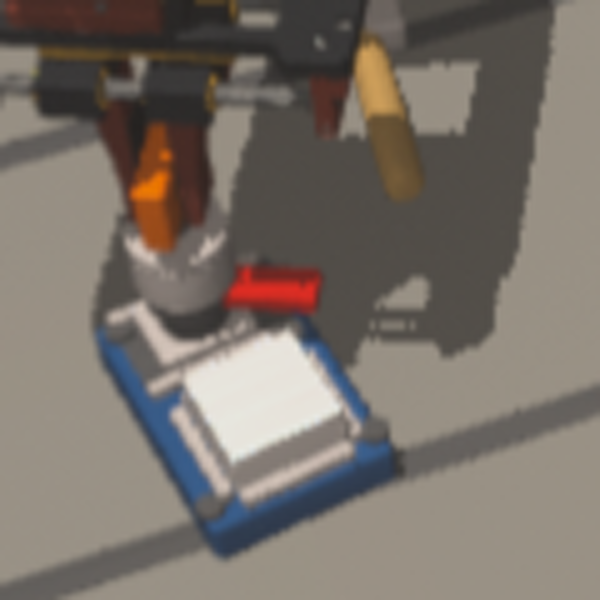

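Hard stop at TCP 0.2888 (predicted home 0.289), so the key is clicked home. I'll ease off the press and then check.

send_rows(deltas=[[0,[-0.0005,0,0],[0,0,0]],[0,[0,0,0],[0,0,0]],[0,[0,0,0],[0,0,0]]])

```text
time: 12.3
tool_pos: [0.5153, -0.1772, 0.2892]
ee_rot: [2.291, 1.569, 1.821]
contact_force: [2.5, -0.5, -2.4]
opening: 0.159
```

```bash
python3 meas.py w9
```

```text
t 12.3 p [ 0.5153 -0.1772  0.2892] hdg 63.07 xdown [-4.0e-04  1.5e-03 -1.0e+00] F [ 2.46 -0.53 -2.43] M [-0.16 -0.48 -0.05] op 0.159 q [-0.35  0.47  1.88  0.    0.79 -1.46]
red 2104 [ 532.6 -143.8] [35.6 18. ] 63.1 mean [ 532.2 -142.9] z 0.0626
sqtop 1277 [ 508.1 -174.1] [42.8 27.7] 64.0 mean [ 503.  -171.3] z 0.092
blank 2427 [ 570.5 -154.1] [42.2 27. ] 7.7 mean [ 565.  -152.9] z 0.0496
base 6283 [ 549.8 -168.6] [125.2  84.5] 8.9 mean [ 521.2 -154.1] z 0.0251
shift mm [-40.8  -0.2   0.1] rot deg [ 0.07 -0.06 -0.07]
```

View pics/w9.png

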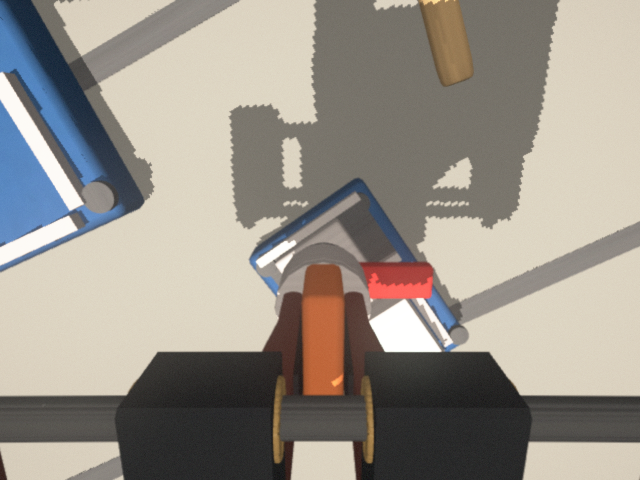

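The view shows the socket seated around (323,275), red arm at (395,280), still open. Now turning clockwise gently.

send_rows(deltas=[[0,[0,0,0],[2,0,0]],[0,[0,0,0],[4,0,0]],[0,[0,0,0],[4,0,0]],[0,[0,0,0],[4,0,0]]])

```text
time: 12.85
tool_pos: [0.516, -0.177, 0.2891]
ee_rot: [1.862, 1.569, 1.136]
contact_force: [1.1, -0.1, -1.0]
opening: 0.154
```

```bash
python3 -c "
from h import *
now();go(pose(),[.5153,-.1772,.289],down(np.radians(8)))"
```

```text
t 12.85 p [ 0.516  -0.177   0.2891] hdg 48.39 xdown [ 7.0e-04  1.6e-03 -1.0e+00] F [ 1.13 -0.08 -0.99] M [ 0.04 -0.46  0.15] op 0.154 q [-0.35  0.47  1.88  0.    0.79 -1.2 ]
shift mm [ 0.1 -0.6 -0.4] rot deg [40.39 -0.06 -0.08]
```

send_rows(deltas=[[0,[0,0,0],[4,0,0]],[0,[0,0,0],[4,0,0]],[0,[0,0,0],[4,0,0]],[0,[0,0,0],[4,0,0]]])

```text
time: 13.35
tool_pos: [0.5162, -0.1767, 0.2891]
ee_rot: [2.149, 1.569, 1.13]
contact_force: [1.1, -0.3, -1.0]
opening: 0.159
```

```bash
python3 -c "
from h import *
now();go(pose(),[.5153,-.1772,.289],down(np.radians(8)))
c=cam_w('wrist'); save('w10',c['img'])"
```

```text
t 13.35 p [ 0.5162 -0.1767  0.2891] hdg 31.61 xdown [ 8.0e-04  1.6e-03 -1.0e+00] F [ 1.13 -0.32 -0.95] M [-0.01 -0.54  0.18] op 0.159 q [-0.35  0.47  1.88  0.    0.79 -0.91]
shift mm [ 0.1 -1.  -0.1] rot deg [23.61 -0.07 -0.07]
```

View pics/w10.png

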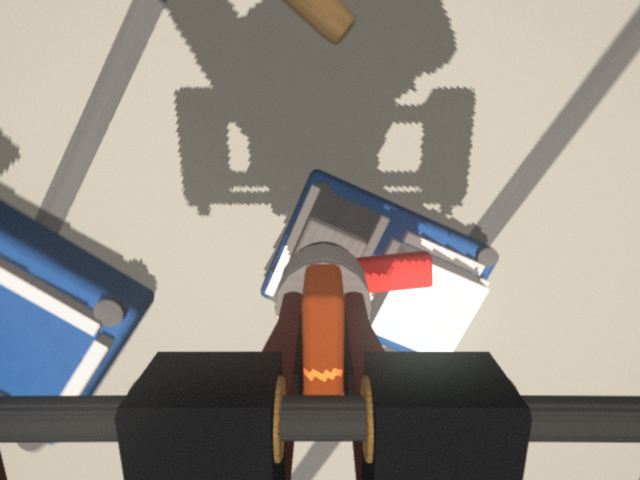

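The arm follows, now partly over the blank at (400,272), lagging a few degrees from the play of the square. Continuing.

send_rows(deltas=[[0,[0,-0.0003,0],[4,0,0]],[0,[0,-0.0003,0],[4,0,0]],[0,[0,0,0],[4,0,0]],[0,[0,0,0],[3,0,0]]])

```text
time: 13.9
tool_pos: [0.5164, -0.1766, 0.2891]
ee_rot: [2.013, 1.568, 0.723]
contact_force: [1.8, -0.0, -1.6]
opening: 0.154
```

send_rows(deltas=[[0,[0,0,0],[3,0,0]],[0,[0,0,0],[3,0,0]]])

```text
time: 14.15
tool_pos: [0.5165, -0.1766, 0.2891]
ee_rot: [2.101, 1.568, 0.703]
contact_force: [2.5, 0.0, -1.6]
opening: 0.159
```

```bash
python3 -c "
from h import *
now();go(pose(),[.5153,-.1772,.289],down(np.radians(8)))
c=cam_w('wrist'); save('w11',c['img']); c=cam_w('top'); save('t11',cv2.resize(c['img'][185:265,380:460],(600,600),interpolation=2))"
```

```text
t 14.15 p [ 0.5165 -0.1766  0.2891] hdg 9.89 xdown [ 0.002   0.0017 -1.    ] F [ 2.46  0.02 -1.57] M [-0.14 -0.45  0.11] op 0.159 q [-0.35  0.47  1.88  0.    0.79 -0.53]
shift mm [ 0.1 -1.3  0.4] rot deg [ 1.89 -0.08 -0.13]
```

View pics/w11.png

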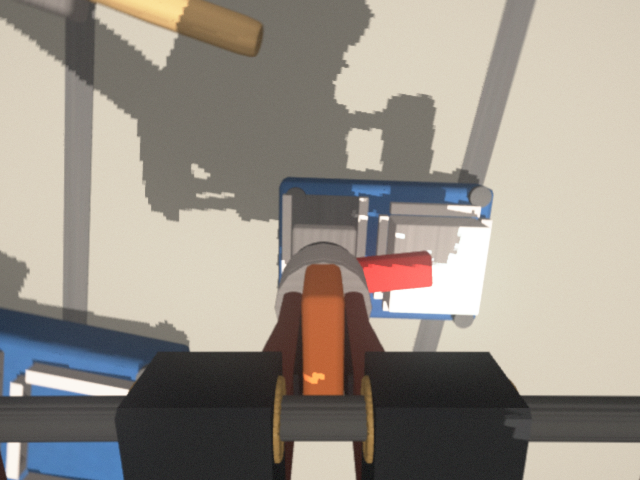

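send_rows(deltas=[[0,[0,0,0],[2,0,0]],[0,[0,0,0],[2,0,0]]])

```text
time: 14.5
tool_pos: [0.5166, -0.1766, 0.2891]
ee_rot: [2.121, 1.568, 0.652]
contact_force: [1.8, 0.0, -2.0]
opening: 0.154
```

```bash
python3 -c "
from h import *
now()"
```

```text
t 14.5 p [ 0.5166 -0.1766  0.2891] hdg 5.83 xdown [ 0.0022  0.0017 -1.    ] F [ 1.83  0.01 -2.03] M [-0.08 -0.49  0.18] op 0.154 q [-0.35  0.47  1.88  0.    0.79 -0.46]
```

send_rows(deltas=[[0,[0,0,0],[1.5,0,0]]])

```text
time: 14.62
tool_pos: [0.5166, -0.1765, 0.2891]
ee_rot: [2.154, 1.568, 0.657]
contact_force: [2.1, 0.2, -1.7]
opening: 0.16
```

```bash
python3 -c "
from h import *
now()"
```

```text
t 14.62 p [ 0.5166 -0.1765  0.2891] hdg 4.23 xdown [ 0.0022  0.0017 -1.    ] F [ 2.12  0.2  -1.68] M [-0.07 -0.51  0.1 ] op 0.16 q [-0.35  0.47  1.88  0.    0.79 -0.43]
```

send_rows(deltas=[[0,[0,0,0],[1.5,0,0]]])

```text
time: 14.75
tool_pos: [0.5166, -0.1765, 0.2891]
ee_rot: [2.141, 1.568, 0.616]
contact_force: [1.2, -0.5, -1.8]
opening: 0.155
```

send_rows(deltas=[[0,[0,0,0],[1,0,0]]])

```text
time: 14.88
tool_pos: [0.5166, -0.1765, 0.2891]
ee_rot: [2.137, 1.568, 0.593]
contact_force: [1.4, 0.3, -0.3]
opening: 0.158
```

```bash
python3 meas.py w12
```

```text
t 14.88 p [ 0.5166 -0.1765  0.2891] hdg 1.57 xdown [ 0.0024  0.0016 -1.    ] F [ 1.36  0.26 -0.28] M [-0.07 -0.45  0.35] op 0.158 q [-0.35  0.47  1.88  0.    0.79 -0.38]
red 1385 [ 552.5 -172.1] [35.7 17.7] 6.7 mean [ 548.6 -172.6] z 0.0627
sqtop 1315 [ 515.5 -169. ] [42.8 26.9] 2.4 mean [ 515.2 -163.6] z 0.0921
blank 7107 [ 571.6 -165.6] [61.5 50.5] 8.1 mean [ 579.2 -161.4] z 0.0497
base 9070 [ 549.7 -168.1] [124.6  86.7] 7.2 mean [ 543.5 -147.4] z 0.025
shift mm [-40.9  -1.3   0.9] rot deg [-6.143e+01 -1.000e-02 -1.700e-01]
```

View pics/w12.png

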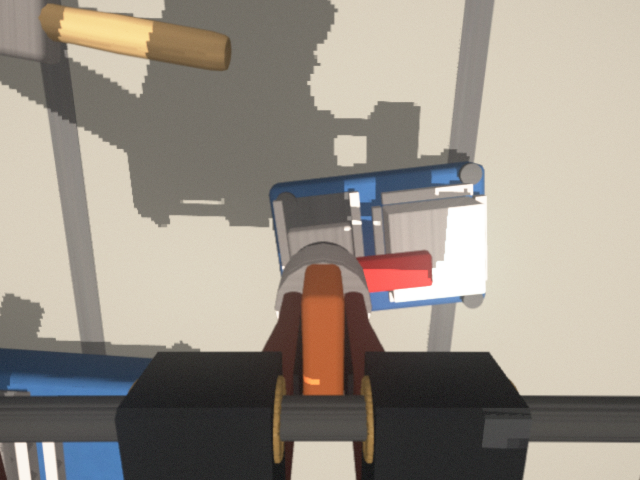

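The arm now heads 6.7° against the fixture's ~7.8°, and the twist jumped to 0.35 N m: it is at its stop. Relaxing the twist inside the play, then letting go.

send_rows(deltas=[[0,[0,0,0],[-1,0,0]],[0,[0,0,0],[-1,0,0]],[0,[0,0,0],[0,0,0]]])

```text
time: 15.3
tool_pos: [0.5165, -0.1766, 0.2891]
ee_rot: [2.207, 1.568, 0.7]
contact_force: [0.9, 0.0, -1.3]
opening: 0.156
```

send_rows(deltas=[[0.5,[0,0,0],[0,0,0]],[0.5,[0,0,0],[0,0,0]],[0.5,[0,0,0],[0,0,0]],[0.5,[0,0,0],[0,0,0]]])

```text
time: 15.8
tool_pos: [0.5157, -0.1764, 0.289]
ee_rot: [-3.07, 1.568, 1.706]
contact_force: [-0.1, -1.2, -0.6]
opening: 0.498
```

```bash
python3 -c "
from h import *
now(); c=cam_w('wrist'); save('w13',c['img'])"
```

```text
t 15.8 p [ 0.5157 -0.1764  0.289 ] hdg 3.64 xdown [-4.0e-04  2.6e-03 -1.0e+00] F [-0.12 -1.16 -0.57] M [-0.06 -0.05 -0.01] op 0.498 q [-0.35  0.47  1.88  0.    0.79 -0.42]
```

View pics/w13.png

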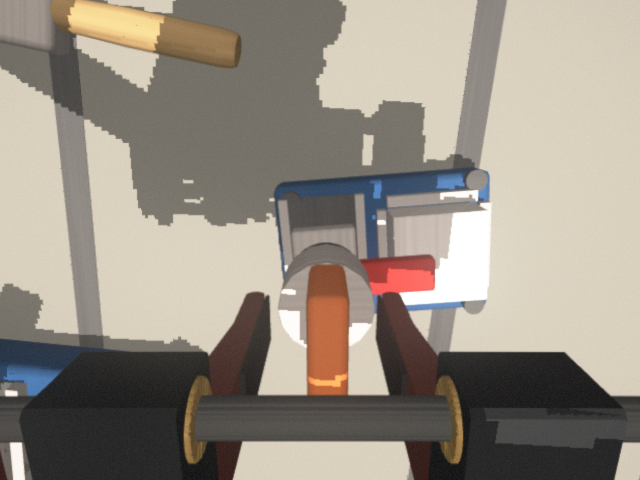

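The fingers are clear of the wing (edges at 308 and 348, fingers at 270 and 378). Rising straight up.

send_rows(deltas=[[0.5,[-0.015,0,0],[0,0,0]],[0.5,[-0.025,0,0],[0,0,0]],[0.5,[-0.03,0,0],[0,0,0]],[0.5,[-0.03,0,0],[0,0,0]],[0.5,[-0.03,0,0],[0,0,0]],[0.5,[-0.01,0,0],[0,0,0]],[0.5,[0,0,0],[0,0,0]],[0.5,[0,0,0],[0,0,0]]])

```text
time: 16.85
tool_pos: [0.5151, -0.1766, 0.4372]
ee_rot: [2.684, 1.569, 1.177]
contact_force: [0.7, -0.3, 0.4]
opening: 0.499
```

Run:
```python
from h import *
now(); c=cam_w('wrist'); save('w14',c['img']); P=cloud(c)
hsv=cv2.cvtColor(c['img'],cv2.COLOR_RGB2HSV); H,S,V=hsv[...,0],hsv[...,1],hsv[...,2]; Z=P[...,2]
near=np.hypot(P[...,0]-.535,P[...,1]+.169)<.08
def pr(n,m):
    q=P[m][:,:2].astype(np.float32)*1000; r=cv2.minAreaRect(q); print(n,len(q),np.round(r[0],1),np.round(r[1],1),round(r[2],1),'z',np.median(P[m][:,2]).round(4))
pr('wing',near&(H>4)&(H<20)&(S>150)&(Z>.138)&(Z<.16))
pr('collar',near&(Z>.088)&(Z<.102)&(S<60))
pr('red',near&((H<4)|(H>175))&(S>150)&(Z>.055)&(Z<.07))
pr('blank',near&(Z>.045)&(Z<.055)&(S<60)&(P[...,0]>.545))
pr('base',near&(Z>.012)&(Z<.03))
c=cam_w('scene'); save('s14',cv2.resize(c['img'][190:330,160:300],(600,600),interpolation=2))
```

```text
t 16.85 p [ 0.5151 -0.1766  0.4372] hdg 3.64 xdown [ 9.0e-04  2.1e-03 -1.0e+00] F [ 0.71 -0.33  0.39] M [-0.   -0.04 -0.01] op 0.499 q [-0.35  0.27  1.78  0.    1.1  -0.42]
wing 1283 [ 516.1 -176.9] [12.9 50.5] 3.5 z 0.1436
collar 1230 [ 515.6 -176.7] [42.5 39.2] 2.8 z 0.0948
red 721 [ 553.2 -171.9] [33.7 16.7] 8.2 z 0.0628
blank 2845 [ 576.7 -164.9] [51.  50.4] 7.6 z 0.0498
base 3939 [ 550.1 -168.4] [124.7  86.2] 8.1 z 0.025
```

View pics/w14.png

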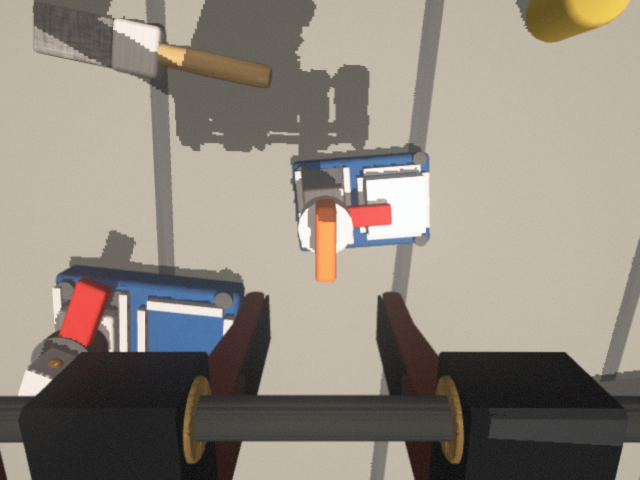

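View pics/s14.png

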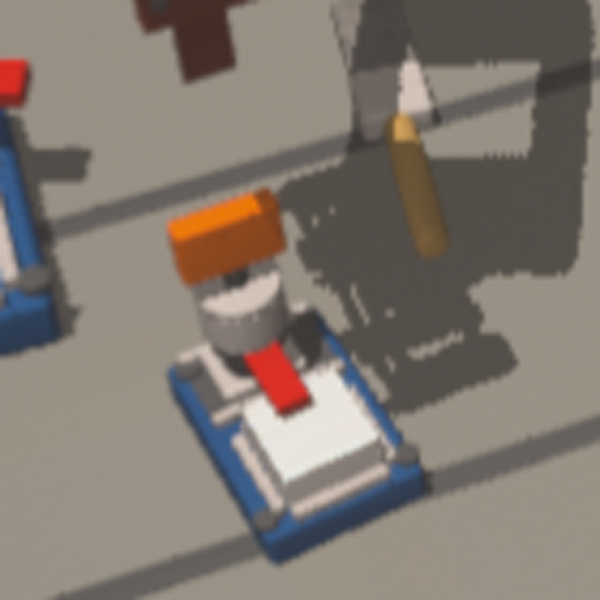

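All checks agree: wing top 0.1436 (home 0.144), collar 0.0948 (home 0.095), arm 8.2° against fixture 8.1°, blank unmoved. Handing in.

```bash
python3 -c "
from station import *
print(finish_job())"
```

```text
the job is handed in; nothing more can be done
None
```

I took the key off its post, clicked it home on the drive of the 124 x 84 mm fixture, turned the clamp to its stop and let go. The job was handed in at about 17 s; no verdict is reported.

**Seating the key:** I set the key down on the spindle at the place I had measured, about 4 mm off the float's middle. It stopped on the spring balls with its rim 15 mm above the shoulder. It passed them at about 16 N and came hard against the shoulder at the predicted height. The highest press was about 33 N, on that hard stop.

**Closing the clamp:** I turned clockwise about 61° at the wrist. The arm lagged about 5° because of play in the square. The twist then rose to 0.35 N m, which I took as the stop. I eased it back 2°, opened the fingers and rose straight up.

**Last checks after release:**

| Check | Measured | Expected |
|---|---|---|
| Key wing top | 143.6 mm | 144 mm |
| Key collar | 94.8 mm | 95 mm |
| Red arm heading | 8.2° | 8.1° (fixture heading) |
| Blank | within 0.5 mm of its start | within 8 mm |

The gripper was clear and the outside force was about 0.

**What disagreed:**
- The top and wrist cameras differed by up to 2 mm and about 2.5° on the drive. I followed the wrist camera and the fit bore it out.
- On the first descent to the key the arm drifted about 10 mm sideways in free air. I corrected it before gripping.
- I did not read the ball joints directly. That the key clicked is inferred from its height and the forces.

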